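Change the label rolls on a four-spindle dispenser

ROBOT

A 6-joint arm with a two-finger parallel gripper is mounted at the origin on the work surface. World frame = base frame: x ahead of the robot, y to its left, z up, the work surface at z = 0. Lengths are in m, angles in degrees, forces in N, time in s.
With the tool pointing down it reaches from about 0.35 to 0.875 m from the base axis. Payload 4.2 kg.
Tool frame: the origin (TCP) lies on the mounting face of the last link; the fingertips stand 182 mm ahead of it and the grasp point (between the pads) lies 164 mm ahead of it (r.tcp_to_grasp is the distance from the TCP to the grasp point, in m); z points along the fingers, y is the line along which they close (so a half turn about z gives the same grasp; the last joint's range is limited). The gripper opens to 87 mm and grips with 3 to 60 N. Pads are 19 mm wide; open, the fingers measure 117 mm over their backs; the gripper's body (75 mm by 190 mm) begins 51 mm behind the grasp point.
Start: joints at [78.472, 22.042, 0.453, 0, -68.411, -14.817], TCP at [0.277, 0.56, 0.405] pointing down, gripper open.
Joint ranges: [-179.83, 179.83], [-69.29, 118.12], [-61.27, 80.66], [-181.25, 117.63], [-171.15, -9.14], [-177.46, 177.46]. Speed limits (degrees/s): [159.86, 159.86, 180, 180, 180, 180].

INTERFACE

Orientations are given as a 3x3 rotation matrix whose columns are the frame's x, y, z axes.
In Python, from station import sense, eyes, r gives the robot as it stands.
- The arm moves only by the tool jog_arm, never from a script. Its argument "increments" is a list of rows, each a list of 4 numbers: the shift along the tool's x, y, z normalised to -1 to 1, where 1 is 0.02 m, then the turn about the tool's z normalised to -1 to 1, where 1 is 0.08 rad. A call has 1 to 10 rows; each row shifts and turns the commanded pose from where the row before left it, along the tool's axes as they then stand; what a row does not reach is not made up. A row lasts 1/10 s, in which the tool goes at most 50 mm and 8.59 degrees, less where a joint would pass 70% of its speed; a pose out of reach is approached as far as the arm can. A call with a number of a shift or a turn outside -1 to 1 is refused whole. A call with a gripper value outside its range is refused whole. "grip" is the finger opening in mm, from 0 to 87, set as the call begins (left out, the last holds). The fingers move at their own pace and stop on an object; the grip force is fixed at half the most. Time passes only in rows, so rows that do not move let the fingers close. It gives the time, the measured TCP pose, the force, the opening and the grip force at its end, in the units of the state.
- sense(): the state, without advancing time (a new reading comes with each control period).
- eyes.capture(name): name is "scene" or "top"; returns the picture (480x640x3 uint8, blue, green, red); there is no depth.
- eyes.get_calibration(name): a dict with "camera_matrix" (3x3 intrinsics, pixels), "k1" (the pictures are not rectified: a ray, as slopes to the right and down, at radius r is drawn at 1 + k1 r^2 times it, then the intrinsics apply), "R" (3x3) and "t" (3): a world point X has camera coordinates R X + t. Camera axes: x right, y down, z forward; pixel columns grow to the right and rows downward; lengths in m; the calibration is good to about 2 mm. A picture is of the moment at which its call begins. get_calibration takes no time and is no camera call.
- r.finish_job(): hands the job in; it is judged then, once.
Trained networks look in the newest picture that a camera, given by its name, has taken for a name from the list of things; names that differ only in an ending like _2 or _b are one class to them, and where a whole thing is asked for, a point or a joint stands for the part that bears it (a point fixed in the world has none). Each returns a list of dicts, best first, with "conf" (0 to 1); they miss things now and then, are a little off and sometimes report something else, mostly with a low value. They report only what shows in the picture. A call takes as long as a camera call. They do not tell look-alikes from the thing itself.
- eyes.spot_in(camera, name): "centre" ([x, y, z] in m, in world coordinates, good to about 4 mm: the middle of the surface that is visible of it).
- eyes.outline_of(camera, name): "mask" (480x640 bool, what is visible of it).
The state is a dict: "time_s": time; "joints": joint angles; "joint_velocities": joint speeds; "effort": joint torques, N m; "tcp_pos": TCP position; "ee_rot": TCP orientation; "wrist_force": force on the tool from outside, world axes, zero at the start; "moment": the same for the moment, N m; "gripper_width": opening from 0.0 (shut) to 1.0 (fully open); "gripper_force": force on a finger pad.
Only numpy, scipy, OpenCV 4.12 (cv2) and the standard library are available. Lean on these libraries where they do the work, as an engineer would, in place of code of your own. Each camera call takes 0.05 s, during which the arm holds its last target. There are 200 camera calls.

TASK

Change the label rolls on the dispenser: take every bare spent core off its spindle and put it in the black tray, and put every fresh roll fully down on the spindle of its own colour. When all that is done, press the red lever pad down until the lever stays down by itself, and let go; leave the meter, the screwdriver and the bottle where they are.

Things in the scene. Friction and masses are not known exactly. Their poses are not given: they have to be found in the camera images.
- roll_blue: fresh roll of blue labels on a cardboard core: a rigid blue ring, 60 mm outside diameter, 50 mm high, bore 26 mm, about 160 g, standing upright on the mat at the start. May be absent. Origin at its middle (25 mm above its underside), z along its bore; either end may be up
- roll_yellow: fresh roll of yellow labels on a cardboard core: a rigid yellow ring, 60 mm outside diameter, 50 mm high, bore 26 mm, about 160 g, standing upright on the mat at the start. May be absent. Origin at its middle (25 mm above its underside), z along its bore; either end may be up
- roll_red: fresh roll of red labels on a cardboard core: a rigid red ring, 60 mm outside diameter, 50 mm high, bore 26 mm, about 160 g, standing upright on the mat at the start. May be absent. Origin at its middle (25 mm above its underside), z along its bore; either end may be up
- roll_white: fresh roll of white labels on a cardboard core: a rigid white ring, 60 mm outside diameter, 50 mm high, bore 26 mm, about 160 g, standing upright on the mat at the start. May be absent. Origin at its middle (25 mm above its underside), z along its bore; either end may be up
- seat_blue (a point): the blue spindle: a fixed blue base disc (76 mm across, 8 mm thick) with an upright steel pin, 18 mm diameter, 65 mm high, its last 8 mm a blue cone. This point is the centre of the disc's upper face, where a roll's underside rests, 30 mm above the table; z up the pin, x and y parallel to the dispenser's. A seated roll's origin is 25 mm above this point
- seat_yellow (a point): the yellow spindle: a fixed yellow base disc (76 mm across, 8 mm thick) with an upright steel pin, 18 mm diameter, 65 mm high, its last 8 mm a yellow cone. This point is the centre of the disc's upper face, where a roll's underside rests, 30 mm above the table; z up the pin, x and y parallel to the dispenser's. A seated roll's origin is 25 mm above this point
- seat_red (a point): the red spindle: a fixed red base disc (76 mm across, 8 mm thick) with an upright steel pin, 18 mm diameter, 65 mm high, its last 8 mm a red cone. This point is the centre of the disc's upper face, where a roll's underside rests, 30 mm above the table; z up the pin, x and y parallel to the dispenser's. A seated roll's origin is 25 mm above this point
- seat_white (a point): the white spindle: a fixed white base disc (76 mm across, 8 mm thick) with an upright steel pin, 18 mm diameter, 65 mm high, its last 8 mm a white cone. This point is the centre of the disc's upper face, where a roll's underside rests, 30 mm above the table; z up the pin, x and y parallel to the dispenser's. A seated roll's origin is 25 mm above this point
- core_blue: spent bare core of light brown cardboard, a rigid tube 34 mm outside diameter, 50 mm high, bore 26 mm, about 30 g; at the start it sits fully down on the blue spindle. May be absent (then that spindle is free). Origin at its middle, z along its bore
- core_yellow: spent bare core of light brown cardboard, a rigid tube 34 mm outside diameter, 50 mm high, bore 26 mm, about 30 g; at the start it sits fully down on the yellow spindle. May be absent (then that spindle is free). Origin at its middle, z along its bore
- core_red: spent bare core of light brown cardboard, a rigid tube 34 mm outside diameter, 50 mm high, bore 26 mm, about 30 g; at the start it sits fully down on the red spindle. May be absent (then that spindle is free). Origin at its middle, z along its bore
- core_white: spent bare core of light brown cardboard, a rigid tube 34 mm outside diameter, 50 mm high, bore 26 mm, about 30 g; at the start it sits fully down on the white spindle. May be absent (then that spindle is free). Origin at its middle, z along its bore
- dispenser: label dispenser: a fixed black base plate 130 mm (x) by 540 mm (y, from -285 to 255 mm), 22 mm high, with four coloured spindles in varying order at x = -10 mm, y = -120, -10, 100 and 210 mm, and at y = -240 mm a black lever tower 127 mm high, 50 mm wide, spanning x = 27 to 63 mm. Origin on its underside, -x towards the robot
- lever (a joint): the spindle-lock lever's angle: 0 raised (its arm slants up by 0.62 rad towards the robot), 0.6 rad down (level). A spring pushes it back up, at most about 10 N at the pad, until about 0.48 rad, where it goes over centre; from there it snaps down to 0.6 and stays
- lever_hinge (a point): fixed point on the lever's hinge axis, 110 mm above the table; the axis is the dispenser's y
- lever_pad (a point): centre of the upper face of the lever's red press pad (44 mm by 36 mm, 14 mm thick), 120 mm from the hinge along the arm and 9 mm above the arm's middle line; about 187 mm above the table when raised, 121 mm when down; it moves with the lever, in an arc about the hinge and also about 20 mm towards the robot on the way down
- tray: open black tray for spent cores, fixed to the table, 130 mm (x) by 240 mm (y), walls 35 mm high and 5 mm thick, floor 5 mm thick; origin at the centre of its underside
- meter: bystander: grey hand-held meter with a green screen, 130 x 72 x 30 mm, lying flat; origin at the centre of its underside
- driver: bystander: screwdriver with an orange handle, about 180 mm long, lying flat; origin near its middle, x along it
- cleaner: bystander: white bottle with a blue cap, 60 mm diameter, 140 mm high, standing; origin at the centre of its underside
Things that resemble listed ones, but are neither listed nor needed, are in the scene too. Leave any green, purple or turquoise look-alike of the core_blue alone.

How it is judged:
By the outcome, as a careful person would: the job done as asked, in the order asked, and still so for the second after the job is handed in, with the robot touching nothing.
Of roll_blue, roll_yellow, roll_red, roll_white only 3 to 4 are there at a start; the rules pass over those that are not, and their reading is None.
Of core_blue, core_yellow, core_red, core_white only 2 to 4 are there at a start; the rules pass over those that are not, and their reading is None.
At some moment in a run one of roll_blue, roll_yellow, roll_red, roll_white may be knocked a few centimetres aside while the robot is not near it.
Once in a run the grip may slacken for a moment while it holds something.
It also fails if it takes over 210 s, if anything falls off the work surface, if the arm or the gripper's body presses on something with over 40 N, if the wrist force passes 120 N, or if a joint passes its speed limit or range.

## Working session

There is one attempt and no reset: what is moved stays moved. The work goes in short steps, Python scripts to look and compute and a tool call to move; the robot and the scene stay as the last step left them, time stands still between calls to the robot, and variables do not carry over. Pictures are saved under pics/ and viewed, at most 14 in all, crops included, and the job is handed in when it is done.

Besides the shell and the picture viewer there is one more tool, called after ">>>" as name([rows], argument=value, ...), one row to a line, values as JSON. jog_arm: Moves the arm, as the interface text tells. Its arguments: {"type":"object","properties":{"increments":{"type":"array"},"grip":{"type":"number"}},"required":["increments"]}

```bash
mkdir -p pics; ls; python3 - <<'E'
from station import sense, eyes, r
import cv2, numpy as np
s=sense(); print({k:np.round(v,3).tolist() for k,v in s.items()})
for c in ("scene","top"):
    im=eyes.capture(c); cv2.imwrite(f"pics/{c}0.png",im)
    k=eyes.get_calibration(c); print(c,np.round(k["camera_matrix"],1).tolist(),k["k1"],np.round(k["R"],3).tolist(),np.round(k["t"],3).tolist())
for c in ("top",):
  for n in ["roll_blue","roll_yellow","roll_red","roll_white","core_blue","dispenser","lever_pad","tray","meter","driver","cleaner"]:
    print(n,[(np.round(d["centre"],3).tolist(),round(d["conf"],2)) for d in eyes.spot_in(c,n)])
E
```

```text
pics
{'time_s': 0.0, 'joints': [78.472, 22.092, 0.379, -0.03, -68.412, -14.815], 'joint_velocities': [-0.053, 0.069, -0.074, -0.086, -0.065, 0.084], 'effort': [-0.001, -39.066, 18.74, 4.22, 0.011, -0.0], 'tcp_pos': [0.277, 0.56, 0.404], 'ee_rot': [[0.896, -0.444, -0.001], [-0.444, -0.896, -0.002], [0.0, 0.002, -1.0]], 'wrist_force': [0.44, 0.296, -0.804], 'moment': [-0.028, 0.025, -0.001], 'gripper_force': 0.0, 'gripper_width': 0.998}
scene [[465.7, 0.0, 316.4], [0.0, 465.7, 237.4], [0.0, 0.0, 1.0]] 0.037566123752132224 [[-0.641, 0.768, 0.012], [0.555, 0.474, -0.684], [-0.531, -0.432, -0.729]] [0.422, -0.237, 1.564]
top [[512.7, 0.0, 310.5], [0.0, 512.7, 238.4], [0.0, 0.0, 1.0]] -0.14608105368835766 [[-0.015, -1.0, -0.011], [-0.986, 0.017, -0.164], [0.164, 0.008, -0.986]] [-0.049, 0.63, 1.275]
roll_blue [([0.558, 0.403, 0.048], 0.79)]
roll_yellow [([0.448, 0.165, 0.054], 0.92)]
roll_red [([0.439, 0.293, 0.052], 0.76)]
roll_white [([0.556, 0.258, 0.05], 0.84)]
core_blue [([0.634, -0.114, 0.082], 0.68), ([0.755, -0.073, 0.037], 0.67), ([0.77, -0.202, 0.038], 0.49), ([0.816, -0.123, 0.032], 0.48), ([0.642, -0.22, 0.024], 0.32)]
dispenser [([0.652, -0.162, 0.024], 0.81), ([0.558, 0.256, 0.048], 0.64)]
lever_pad [([0.631, -0.342, 0.17], 0.88)]
tray [([0.438, -0.117, 0.004], 0.92), ([0.63, -0.341, 0.17], 0.46)]
meter [([0.461, -0.42, 0.032], 0.83)]
driver [([0.743, 0.306, 0.022], 0.72)]
cleaner [([0.589, -0.491, 0.095], 0.92), ([0.635, -0.002, 0.027], 0.23), ([0.436, -0.117, 0.003], 0.22)]
```

View pics/top0.png

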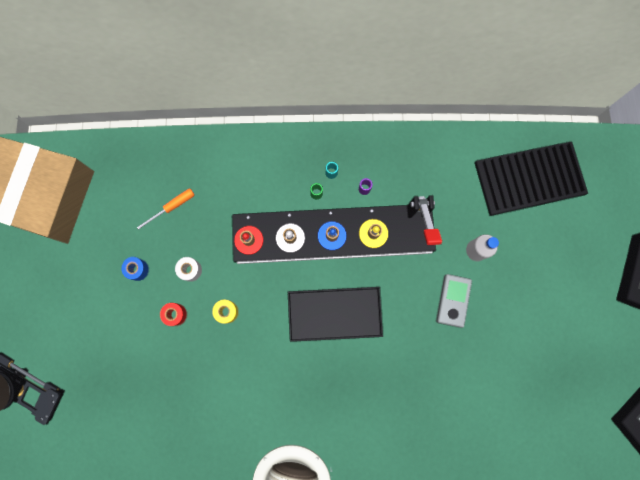

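View pics/scene0.png

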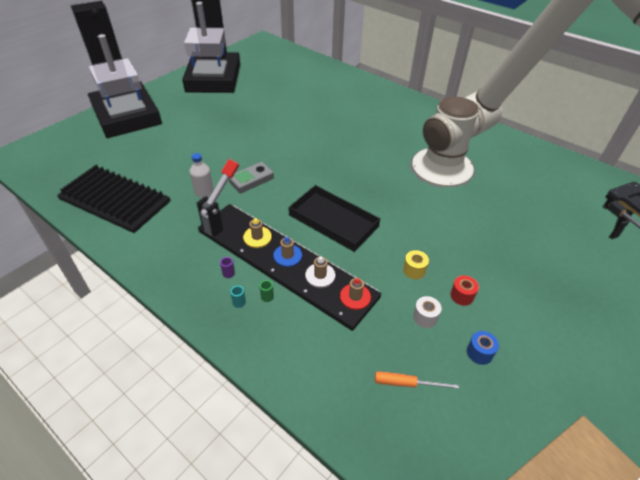

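All four rolls and all four cores are present. In the top view the spindles are red (248,240), white (290,237), blue (332,235) and yellow (374,233). The rolls are blue (133,268), white (187,269), red (172,314) and yellow (224,311). The tray is at (335,314) and the lever pad at (433,236).

```bash
cat > h.py <<'E'
from station import sense, eyes, r
import cv2, numpy as np
from scipy.optimize import least_squares
def proj(c,X):
    k=eyes.get_calibration(c); p=np.asarray(X)@np.array(k["R"]).T+k["t"]
    s=p[:,:2]/p[:,2:]; s=s*(1+k["k1"]*(s**2).sum(1,keepdims=True)); K=np.array(k["camera_matrix"])
    return s@K[:2,:2].T+K[:2,2]
A=np.linspace(0,2*np.pi,60,endpoint=False)
def cyl(x,y,R,z0,z1):
    return np.array([[x+R*np.cos(a),y+R*np.sin(a),z] for z in (z0,z1) for a in A])
def cen(pts):
    m=cv2.moments(cv2.convexHull(np.float32(pts))); return np.array([m["m10"],m["m01"]])/m["m00"],m["m00"]
def blob(mask):
    cs,_=cv2.findContours(mask.astype(np.uint8),cv2.RETR_EXTERNAL,cv2.CHAIN_APPROX_NONE)
    return max(cs,key=cv2.contourArea)[:,0,:]
def fit(c,mask,g,R,z0,z1):
    t,a=cen(blob(mask)); s=least_squares(lambda q:cen(proj(c,cyl(*q,R,z0,z1)))[0]-t,g,diff_step=1e-3,x_scale=.1)
    return s.x, a/cen(proj(c,cyl(*s.x,R,z0,z1)))[1]
def roll(col,z=0.,R=.03,n=None,cams=("top","scene")):
    for c in cams:
        eyes.capture(c); o=eyes.outline_of(c,n or "roll_"+col)
        for d in o[:1]:
            x,a=fit(c,d["mask"],[.5,.2],R,z,z+.05); print(col,c,x.round(4),"area ratio %.2f conf %.2f"%(a,d["conf"]))
def go(x,y,z,yaw=0):
    "rows (x20mm) to bring grasp point to x,y,z"
    s=sense(); Rm=np.array(s["ee_rot"]); g=np.array(s["tcp_pos"])+Rm[:,2]*r.tcp_to_grasp
    d=Rm.T@(np.array([x,y,z])-g)/.02
    ang=np.degrees(np.arctan2(Rm[1,1],Rm[0,1]))
    print("grasp",g.round(4),"tool units",d.round(2),"tool y yaw",round(ang,1),"t",round(s["time_s"],1),"w",round(s["gripper_width"]*87,1),"F",round(s["gripper_force"],1),np.round(s["wrist_force"],1))
E
python3 - <<'E'
from h import *
for c in ("blue","yellow","red","white"): roll(c)
rng={"red":((0,120,60),(10,255,255)),"white":((0,0,120),(180,60,255)),"blue":((100,120,60),(130,255,255)),"yellow":((22,120,80),(35,255,255))}
g={"red":[.64,.1],"white":[.64,0],"blue":[.64,-.1],"yellow":[.64,-.2]}
for cam in ("top","scene"):
    hsv=cv2.cvtColor(eyes.capture(cam),cv2.COLOR_BGR2HSV); P=[]
    pos={k:{"top":{"red":(248,240),"white":(290,237),"blue":(332,235),"yellow":(374,233)},"scene":{"red":(356,296),"white":(320,275),"blue":(288,255),"yellow":(257,237)}}[cam][k] for k in g}
    for k in g:
        m=cv2.inRange(hsv,*rng[k]); w=np.zeros_like(m); cv2.circle(w,pos[k],19,255,-1); m&=w
        x,a=fit(cam,m,g[k],.038,.022,.030); print(k,cam,x.round(4),round(a,2)); P.append(x)
    P=np.array(P); ys=np.array([.21,.10,-.01,-.12])
    sl=np.polyfit(ys,P,1); u=sl[0]; print("slope",u.round(4),"norm",np.linalg.norm(u),"fit",(np.outer(ys,u)+sl[1]).round(4).tolist(),"pin y=-240 at",(sl[1]-.24*u).round(4))
for cam in ("top","scene"):
    for d in eyes.outline_of(cam,"lever_pad")[:1]:
        b=blob(d["mask"]); print("pad",cam,b.min(0),b.max(0),d["conf"])
    print("pad spot",[(np.round(d["centre"],3),d["conf"]) for d in eyes.spot_in(cam,"lever_pad")][:1])
    print("tray spot",[(np.round(d["centre"],3),d["conf"]) for d in eyes.spot_in(cam,"tray")][:1])
go(.64,.1,.2)
E
```

```text
blue top [0.5593 0.4111] area ratio 0.92 conf 0.89
blue scene [0.562  0.4101] area ratio 0.92 conf 0.61
yellow top [0.4446 0.1666] area ratio 0.97 conf 0.66
yellow scene [0.4493 0.163 ] area ratio 0.91 conf 0.66
red top [0.4396 0.3033] area ratio 0.96 conf 0.85
red scene [0.4414 0.3021] area ratio 0.96 conf 0.87
white top [0.5565 0.2661] area ratio 0.88 conf 0.88
white scene [0.5586 0.2631] area ratio 0.91 conf 0.86
red top [0.6321 0.106 ] 0.99
white top [ 0.6365 -0.0044] 1.01
blue top [ 0.6403 -0.1146] 1.01
yellow top [ 0.6444 -0.2249] 1.01
slope [-0.0369  1.0026] norm 1.0033132463537786 fit [[0.6322, 0.106], [0.6363, -0.0043], [0.6403, -0.1146], [0.6444, -0.2249]] pin y=-240 at [ 0.6488 -0.3452]
red scene [0.635  0.1043] 0.95
white scene [ 0.6388 -0.0059] 0.92
blue scene [ 0.6437 -0.1149] 0.95
yellow scene [ 0.6478 -0.2253] 1.0
slope [-0.0392  0.9979] norm 0.998637348874407 fit [[0.6349, 0.1042], [0.6392, -0.0056], [0.6435, -0.1153], [0.6478, -0.2251]] pin y=-240 at [ 0.6525 -0.3448]
pad top [418 196] [441 244] 0.81
pad spot [(array([ 0.63 , -0.34 ,  0.165]), 0.72)]
tray spot [(array([ 0.44 , -0.117,  0.005]), 0.7)]
pad scene [203 160] [238 213] 0.96
pad spot [(array([ 0.637, -0.342,  0.162]), 0.63)]
tray spot [(array([ 0.428, -0.114,  0.005]), 0.58)]
grasp [0.2773 0.5601 0.2412] tool units [26.46 12.57  2.06] tool y yaw -116.3 t 1.9 w 87.0 F 0.0 [-0.1 -0.2 -0.6]
```

>>> jog_arm([
  [1,0,0,1],
  [1,0,0,1],
  [1,0,0,1],
  [1,0,0,1],
  [1,0,0,1],
  [1,0,0,1],
  [1,0,0,1],
  [1,0,0,1],
  [1,0,0,1],
  [1,0,0,1],
], grip=60)

```text
time_s: 2.85
tcp_pos: [0.4107, 0.417, 0.4047]
ee_rot: [[0.303, -0.953, 0.0], [-0.953, -0.303, 0.0], [0.0, -0.0, -1.0]]
wrist_force: [0.4, 0.0, -0.1]
gripper_width: 0.689
gripper_force: 0.0
```

>>> jog_arm([
  [1,-1,0,1],
  [1,-1,0,1],
  [1,-1,0,1],
  [1,-1,0,0.9],
  [1,-1,0,0],
  [1,-1,0,0],
])

```text
time_s: 3.45
tcp_pos: [0.5443, 0.3137, 0.4047]
ee_rot: [[-0.001, -1.0, 0.0], [-1.0, 0.001, -0.0], [0.0, -0.0, -1.0]]
wrist_force: [0.7, 0.4, -1.0]
gripper_width: 0.689
gripper_force: 0.0
```

```bash
python3 -c "
from h import *
go(.6335,.105,.065)"
```

```text
grasp [0.5443 0.3137 0.2412] tool units [10.43 -4.47  8.81] tool y yaw 179.9 t 3.5 w 59.9 F 0.0 [ 0.7  0.4 -1. ]
```

>>> jog_arm([
  [1,-0.45,0,0],
  [1,-0.45,0,0],
  [1,-0.45,0,0],
  [1,-0.45,0,0],
  [1,-0.45,0,0],
  [1,-0.45,0,0],
  [1,-0.45,0,0],
  [1,-0.45,0,0],
  [1,-0.45,1,0],
  [1,-0.4,1,0],
])

```text
time_s: 4.45
tcp_pos: [0.6328, 0.1137, 0.3651]
ee_rot: [[-0.001, -1.0, 0.002], [-1.0, 0.001, 0.001], [-0.001, -0.002, -1.0]]
wrist_force: [0.0, 0.4, -0.8]
gripper_width: 0.691
gripper_force: 0.0
```

>>> jog_arm([
  [0,0,1,0],
  [0,0,1,0],
  [0,0,0,0],
  [0,0,0,0],
])

```text
time_s: 4.85
tcp_pos: [0.6326, 0.1146, 0.325]
ee_rot: [[-0.001, -1.0, 0.0], [-1.0, 0.001, -0.001], [0.001, -0.0, -1.0]]
wrist_force: [0.3, 0.0, 0.6]
gripper_width: 0.689
gripper_force: 0.0
```

```bash
python3 -c "
from h import *
go(.6335,.105,.065)
im=eyes.capture('scene'); cv2.imwrite('pics/a.png',cv2.resize(im[180:340,200:440],(720,480)))"
```

```text
grasp [0.6326 0.1145 0.1615] tool units [ 0.47 -0.04  4.83] tool y yaw 180.0 t 4.8 w 60.0 F 0.0 [0.3 0.  0.6]
```

View pics/a.png

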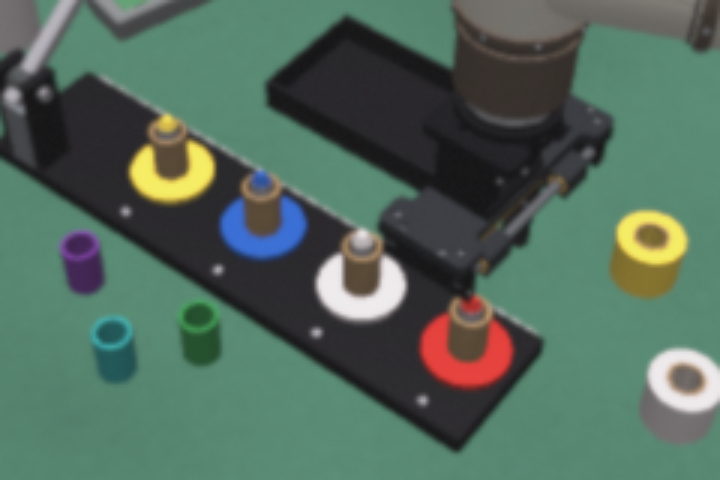

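The gripper is above the red core (470,330 in the crop), and all four spindles still carry their cores.

>>> jog_arm([
  [0.45,-0.05,1,0],
  [0,0,1,0],
  [0,0,1,0],
  [0,0,1,0],
  [0,0,0.85,0],
  [0,0,0,0],
])

```text
time_s: 5.5
tcp_pos: [0.633, 0.1056, 0.2267]
ee_rot: [[-0.001, -1.0, -0.003], [-1.0, 0.001, -0.001], [0.001, 0.003, -1.0]]
wrist_force: [0.1, -1.0, -0.3]
gripper_width: 0.691
gripper_force: 0.0
```

>>> jog_arm([
  [0,0,0,0],
  [0,0,0,0],
  [0,0,0,0],
  [0,0,0,0],
  [0,0,0,0],
  [0,0,0,0],
], grip=20)

```text
time_s: 6.1
tcp_pos: [0.6335, 0.1056, 0.2287]
ee_rot: [[-0.001, -1.0, 0.001], [-1.0, 0.001, 0.0], [-0.0, -0.001, -1.0]]
wrist_force: [-0.8, 0.9, 4.5]
gripper_width: 0.383
gripper_force: 30.0
```

>>> jog_arm([
  [0,0,-0.5,0],
  [0,0,-1,0],
  [0,0,-1,0],
  [0,0,-1,0],
  [0,0,-1,0],
  [0,0,0,0],
])

```text
time_s: 6.7
tcp_pos: [0.6341, 0.1056, 0.3215]
ee_rot: [[-0.001, -1.0, 0.007], [-1.0, 0.001, 0.002], [-0.002, -0.007, -1.0]]
wrist_force: [0.7, -0.2, -0.8]
gripper_width: 0.383
gripper_force: 30.0
```

>>> jog_arm([
  [0.74,0.98,0,0],
  [0.74,0.98,0,0],
  [0.74,0.98,0,0],
  [0.74,0.98,0,0],
  [0.74,0.98,0,0],
  [0.74,0.98,0,0],
  [0.74,0.98,0,0],
  [0.74,0.98,0,0],
  [0.74,0.98,0,0],
  [0.74,0.98,0,0],
])

```text
time_s: 7.7
tcp_pos: [0.4359, -0.043, 0.3171]
ee_rot: [[-0.001, -1.0, -0.001], [-1.0, 0.001, -0.0], [0.0, 0.001, -1.0]]
wrist_force: [-0.7, -1.1, -1.0]
gripper_width: 0.383
gripper_force: 30.0
```

>>> jog_arm([
  [0,0,1,0],
  [0,0,1,0],
  [0,0,1,0],
  [0,0,1,0],
  [0,0,1,0],
  [0,0,0.4,0],
  [0,0,0,0],
  [0,0,0,0],
])

```text
time_s: 8.5
tcp_pos: [0.4375, -0.0423, 0.2101]
ee_rot: [[-0.001, -1.0, 0.001], [-1.0, 0.001, -0.0], [0.0, -0.001, -1.0]]
wrist_force: [0.1, -0.1, -0.7]
gripper_width: 0.384
gripper_force: 30.0
```

```bash
python3 -c "
from h import *
go(.437,-.042,.041)
im=eyes.capture('scene'); cv2.imwrite('pics/b.png',cv2.resize(im[150:310,200:440],(720,480)))"
```

```text
grasp [ 0.4375 -0.0423  0.0466] tool units [-0.01  0.03  0.28] tool y yaw 180.0 t 8.5 w 33.4 F 30.0 [ 0.1 -0.1 -0.7]
```

View pics/b.png

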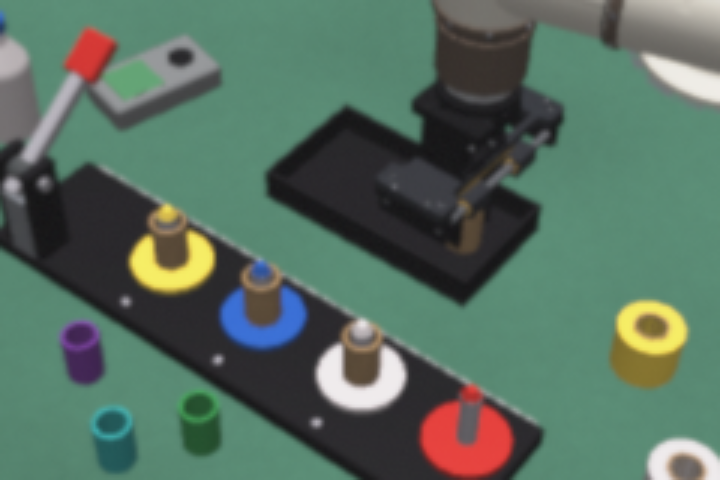

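The red pin is bare and its core hangs in the near end of the tray (465,230 in the crop).

>>> jog_arm([
  [0,0,0.2,0],
  [0,0,0,0],
])

```text
time_s: 8.75
tcp_pos: [0.4372, -0.0423, 0.206]
ee_rot: [[-0.001, -1.0, 0.001], [-1.0, 0.001, 0.0], [-0.0, -0.001, -1.0]]
wrist_force: [0.3, 0.5, -0.1]
gripper_width: 0.386
gripper_force: 30.0
```

>>> jog_arm([
  [0,0,0,0],
  [0,0,0,0],
  [0,0,0,0],
  [0,0,-0.5,0],
  [0,0,-1,0],
  [0,0,-1,0],
  [0,0,-1,0],
  [0,0,-1,0],
  [0,0,-1,0],
], grip=52)

```text
time_s: 9.65
tcp_pos: [0.4369, -0.0424, 0.3174]
ee_rot: [[-0.001, -1.0, 0.001], [-1.0, 0.001, 0.0], [-0.0, -0.001, -1.0]]
wrist_force: [-0.2, 0.1, -0.5]
gripper_width: 0.6
gripper_force: 0.0
```

>>> jog_arm([
  [-0.2,-1,0,0],
  [-0.2,-1,0,0],
  [-0.2,-1,0,0],
  [-0.2,-1,0,0],
  [-0.2,-1,0,0],
  [-0.2,-1,0,0],
  [-0.2,-1,0,0],
  [-0.2,-1,0,0],
  [-0.2,-1,0,0],
  [-0.1,-1,0,0],
])

```text
time_s: 10.65
tcp_pos: [0.6378, -0.0043, 0.3165]
ee_rot: [[-0.001, -1.0, 0.0], [-1.0, 0.001, 0.0], [-0.0, -0.0, -1.0]]
wrist_force: [0.4, 0.5, -0.1]
gripper_width: 0.599
gripper_force: 0.0
```

```bash
python3 -c "
from h import *
go(.638,-.005,.065)"
```

```text
grasp [ 0.6379 -0.0043  0.153 ] tool units [ 0.04 -0.    4.4 ] tool y yaw 180.0 t 10.7 w 52.1 F 0.0 [ 0.4  0.5 -0.1]
```

>>> jog_arm([
  [0,0,1,0],
  [0,0,1,0],
  [0,0,1,0],
  [0,0,1,0],
  [0,0,0.4,0],
  [0,0,0,0],
])

```text
time_s: 11.25
tcp_pos: [0.6369, -0.0046, 0.227]
ee_rot: [[-0.001, -1.0, -0.002], [-1.0, 0.001, -0.001], [0.001, 0.002, -1.0]]
wrist_force: [-0.0, 0.6, 0.4]
gripper_width: 0.595
gripper_force: 0.0
```

>>> jog_arm([
  [0,0,0,0],
  [0,0,0,0],
  [0,0,0,0],
  [0,0,0,0],
  [0,0,-0.5,0],
  [0,0,-1,0],
  [0,0,-1,0],
  [0,0,-1,0],
  [0,0,-1,0],
], grip=20)

```text
time_s: 12.15
tcp_pos: [0.6371, -0.0046, 0.3193]
ee_rot: [[-0.001, -1.0, 0.001], [-1.0, 0.001, 0.0], [-0.0, -0.001, -1.0]]
wrist_force: [0.4, 0.5, -0.4]
gripper_width: 0.379
gripper_force: 30.0
```

>>> jog_arm([
  [0.44,1,0,0],
  [0.44,1,0,0],
  [0.44,1,0,0],
  [0.44,1,0,0],
  [0.44,1,0,0],
  [0.44,1,0,0],
  [0.44,1,0,0],
  [0.44,1,0,0],
  [0.44,1,0,0],
  [0.4,1,0,0],
])

```text
time_s: 13.15
tcp_pos: [0.4362, -0.0919, 0.3185]
ee_rot: [[-0.001, -1.0, 0.001], [-1.0, 0.001, 0.0], [-0.0, -0.001, -1.0]]
wrist_force: [-0.3, 0.0, 0.2]
gripper_width: 0.381
gripper_force: 30.0
```

```bash
python3 -c "
from h import *
go(.437,-.092,.041)"
```

```text
grasp [ 0.4364 -0.0919  0.155 ] tool units [ 0.01 -0.02  5.7 ] tool y yaw 179.9 t 13.2 w 33.1 F 30.0 [-0.3  0.   0.2]
```

>>> jog_arm([
  [0,0,1,0],
  [0,0,1,0],
  [0,0,1,0],
  [0,0,1,0],
  [0,0,1,0],
  [0,0,0.65,0],
  [0,0,0,0],
  [0,0,0,0],
])

```text
time_s: 13.95
tcp_pos: [0.4374, -0.0915, 0.2052]
ee_rot: [[-0.001, -1.0, 0.001], [-1.0, 0.001, 0.0], [-0.0, -0.001, -1.0]]
wrist_force: [-0.3, -0.4, -0.2]
gripper_width: 0.375
gripper_force: 30.0
```

>>> jog_arm([
  [0,0,0,0],
  [0,0,0,0],
  [0,0,0,0],
  [0,0,-0.6,0],
  [0,0,-1,0],
  [0,0,-1,0],
  [0,0,-1,0],
  [0,0,-1,0],
  [0,0,-1,0],
], grip=52)

```text
time_s: 14.85
tcp_pos: [0.4368, -0.0916, 0.3179]
ee_rot: [[-0.001, -1.0, 0.0], [-1.0, 0.001, 0.0], [-0.0, -0.0, -1.0]]
wrist_force: [-0.1, 1.0, -0.0]
gripper_width: 0.601
gripper_force: 0.0
```

>>> jog_arm([
  [0.1,-1,0,0],
  [0.1,-1,0,0],
  [0.1,-1,0,0],
  [0.1,-1,0,0],
  [0.15,-1,0,0],
  [0.1,-1,0,0],
  [0.1,-1,0,0],
  [0.1,-1,0,0],
  [0.1,-1,0,0],
  [0.2,-1,0,0],
])

```text
time_s: 15.85
tcp_pos: [0.6377, -0.1147, 0.3168]
ee_rot: [[-0.001, -1.0, -0.0], [-1.0, 0.001, 0.0], [-0.0, 0.0, -1.0]]
wrist_force: [0.8, 1.2, 0.3]
gripper_width: 0.6
gripper_force: 0.0
```

```bash
python3 -c "
from h import *
go(.642,-.115,.065)"
```

```text
grasp [ 0.6377 -0.1147  0.1533] tool units [ 0.02 -0.22  4.41] tool y yaw 179.9 t 15.8 w 52.2 F 0.0 [0.8 1.2 0.3]
```

Next tray slot is y = -0.142: dx -0.205 and dy -0.027.

>>> jog_arm([
  [0,-0.2,1,0],
  [0,0,1,0],
  [0,0,1,0],
  [0,0,1,0],
  [0,0,0.4,0],
  [0,0,0,0],
])

```text
time_s: 16.45
tcp_pos: [0.6407, -0.1147, 0.2275]
ee_rot: [[-0.001, -1.0, -0.003], [-1.0, 0.001, -0.0], [0.0, 0.003, -1.0]]
wrist_force: [0.1, -0.0, 0.3]
gripper_width: 0.595
gripper_force: 0.0
```

>>> jog_arm([
  [0,0,0,0],
  [0,0,0,0],
  [0,0,0,0],
  [0,0,0,0],
  [0,0,-0.5,0],
  [0,0,-1,0],
  [0,0,-1,0],
  [0,0,-1,0],
  [0,0,-1,0],
], grip=20)

```text
time_s: 17.35
tcp_pos: [0.641, -0.1148, 0.3204]
ee_rot: [[-0.001, -1.0, 0.001], [-1.0, 0.001, -0.0], [0.0, -0.001, -1.0]]
wrist_force: [0.2, 0.9, -0.5]
gripper_width: 0.373
gripper_force: 30.0
```

>>> jog_arm([
  [0.15,1,0,0],
  [0.15,1,0,0],
  [0.15,1,0,0],
  [0.15,1,0,0],
  [0.15,1,0,0],
  [0.15,1,0,0],
  [0.15,1,0,0],
  [0.15,1,0,0],
  [0.15,1,0,0],
  [0,1,0,0],
])

```text
time_s: 18.35
tcp_pos: [0.4402, -0.1418, 0.3195]
ee_rot: [[-0.001, -1.0, 0.001], [-1.0, 0.001, -0.0], [0.0, -0.001, -1.0]]
wrist_force: [-0.2, 0.1, -0.8]
gripper_width: 0.372
gripper_force: 30.0
```

```bash
python3 -c "
from h import *
go(.437,-.142,.041)"
```

```text
grasp [ 0.4404 -0.1418  0.156 ] tool units [0.01 0.18 5.75] tool y yaw 179.9 t 18.4 w 32.3 F 30.0 [-0.2  0.1 -0.8]
```

>>> jog_arm([
  [0,0.15,1,0],
  [0,0,1,0],
  [0,0,1,0],
  [0,0,1,0],
  [0,0,1,0],
  [0,0,0.65,0],
  [0,0,0,0],
  [0,0,0,0],
])

```text
time_s: 19.15
tcp_pos: [0.4384, -0.1415, 0.2062]
ee_rot: [[-0.001, -1.0, 0.001], [-1.0, 0.001, -0.0], [0.0, -0.001, -1.0]]
wrist_force: [-0.6, -0.1, -0.9]
gripper_width: 0.373
gripper_force: 30.0
```

>>> jog_arm([
  [0,0,0,0],
  [0,0,0,0],
  [0,0,0,0],
  [0,0,-0.6,0],
  [0,0,-1,0],
  [0,0,-1,0],
  [0,0,-1,0],
  [0,0,-1,0],
  [0,0,-1,0],
  [0.2,-0.45,0,0],
], grip=52)

```text
time_s: 20.15
tcp_pos: [0.4472, -0.1455, 0.3207]
ee_rot: [[-0.0, -1.0, 0.006], [-1.0, 0.0, -0.0], [0.0, -0.006, -1.0]]
wrist_force: [0.0, 0.6, 0.5]
gripper_width: 0.6
gripper_force: 0.0
```

>>> jog_arm([
  [0.4,-1,0,0],
  [0.4,-1,0,0],
  [0.4,-1,0,0],
  [0.4,-1,0,0],
  [0.4,-1,0,0],
  [0.4,-1,0,0],
  [0.4,-1,0,0],
  [0.4,-1,0,0],
  [0.4,-1,0,0],
  [0.35,-1,0,0],
])

```text
time_s: 21.15
tcp_pos: [0.6479, -0.2254, 0.3161]
ee_rot: [[-0.001, -1.0, -0.002], [-1.0, 0.001, 0.0], [-0.0, 0.002, -1.0]]
wrist_force: [1.8, 0.5, 0.6]
gripper_width: 0.596
gripper_force: 0.0
```

```bash
python3 -c "
from h import *
go(.646,-.225,.065)"
```

```text
grasp [ 0.6476 -0.2253  0.1526] tool units [-0.01  0.07  4.38] tool y yaw 179.9 t 21.1 w 51.9 F 0.0 [1.8 0.5 0.6]
```

>>> jog_arm([
  [0,0.05,1,0],
  [0,0,1,0],
  [0,0,1,0],
  [0,0,1,0],
  [0,0,0.4,0],
  [0,0,0,0],
])

```text
time_s: 21.75
tcp_pos: [0.6456, -0.2248, 0.2274]
ee_rot: [[-0.001, -1.0, -0.004], [-1.0, 0.001, 0.001], [-0.001, 0.004, -1.0]]
wrist_force: [0.2, 1.1, -0.4]
gripper_width: 0.599
gripper_force: 0.0
```

>>> jog_arm([
  [0,0,0,0],
  [0,0,0,0],
  [0,0,0,0],
  [0,0,0,0],
  [0,0,-0.5,0],
  [0,0,-1,0],
  [0,0,-1,0],
  [0,0,-1,0],
  [0,0,-1,0],
  [-0.1,0.4,0,0],
], grip=20)

```text
time_s: 22.75
tcp_pos: [0.639, -0.223, 0.324]
ee_rot: [[-0.0, -1.0, 0.008], [-1.0, 0.0, -0.002], [0.002, -0.008, -1.0]]
wrist_force: [0.4, 0.2, -0.1]
gripper_width: 0.38
gripper_force: 30.0
```

>>> jog_arm([
  [-0.15,1,0,0],
  [-0.15,1,0,0],
  [-0.15,1,0,0],
  [-0.15,1,0,0],
  [-0.15,1,0,0],
  [-0.15,1,0,0],
  [-0.15,1,0,0],
  [-0.15,1,0,0],
  [-0.15,1,0,0],
  [-0.15,1,0,0],
])

```text
time_s: 23.75
tcp_pos: [0.4362, -0.1923, 0.3192]
ee_rot: [[-0.001, -1.0, -0.001], [-1.0, 0.001, 0.001], [-0.001, 0.001, -1.0]]
wrist_force: [0.2, 0.3, -0.4]
gripper_width: 0.381
gripper_force: 30.0
```

```bash
python3 -c "
from h import *
go(.437,-.192,.041)"
```

```text
grasp [ 0.436  -0.1922  0.1557] tool units [-0.01 -0.06  5.73] tool y yaw 179.9 t 23.8 w 33.2 F 30.0 [ 0.2  0.3 -0.4]
```

>>> jog_arm([
  [0,0,1,0],
  [0,0,1,0],
  [0,0,1,0],
  [0,0,1,0],
  [0,0,1,0],
  [0,0,0.65,0],
  [0,0,0,0],
  [0,0,0,0],
])

```text
time_s: 24.55
tcp_pos: [0.4373, -0.1924, 0.2063]
ee_rot: [[-0.001, -1.0, -0.001], [-1.0, 0.001, 0.0], [-0.0, 0.001, -1.0]]
wrist_force: [-0.2, -0.0, -0.1]
gripper_width: 0.379
gripper_force: 30.0
```

>>> jog_arm([
  [0,0,0,0],
  [0,0,0,0],
  [0,0,0,0],
  [0,0,-0.6,0],
  [0,0,-1,0],
  [0,0,-1,0],
  [0,0,-1,0],
  [0,0,-1,0],
  [0,0,-1,0],
], grip=52)

```text
time_s: 25.45
tcp_pos: [0.4377, -0.1925, 0.3198]
ee_rot: [[-0.001, -1.0, 0.0], [-1.0, 0.001, 0.0], [-0.0, -0.0, -1.0]]
wrist_force: [0.1, 0.4, 0.2]
gripper_width: 0.599
gripper_force: 0.0
```

>>> jog_arm([
  [-1,0,0,0],
  [-1,0,0,0],
  [-1,0,0,0],
  [-1,0,0,0],
  [-1,0,0,0],
  [-1,0,0,0],
  [-1,0,0,0],
  [-1,0,0,0],
  [-1,0,0,0],
  [-1,0,0,0],
], grip=86)

```text
time_s: 26.45
tcp_pos: [0.438, 0.0082, 0.3189]
ee_rot: [[-0.001, -1.0, 0.0], [-1.0, 0.001, 0.0], [-0.0, -0.0, -1.0]]
wrist_force: [0.2, 0.4, 0.6]
gripper_width: 0.987
gripper_force: 0.0
```

```bash
python3 -c "
from h import *
for c in ('yellow','red','white','blue'): roll(c)
go(.447,.165,.03)
im=eyes.capture('scene'); cv2.imwrite('pics/c.png',cv2.resize(im[140:380,180:540],(720,480)))"
```

```text
yellow top [0.4648 0.1778] area ratio 0.18 conf 0.52
yellow scene [0.4493 0.1644] area ratio 0.87 conf 0.79
red top [0.4393 0.3037] area ratio 0.89 conf 0.73
red scene [0.4412 0.3014] area ratio 0.97 conf 0.59
white top [0.5563 0.2663] area ratio 0.96 conf 0.73
white scene [0.6324 0.1039] area ratio 0.95 conf 0.61
blue top [0.5588 0.4107] area ratio 0.88 conf 0.84
blue scene [0.5625 0.41  ] area ratio 0.86 conf 0.79
grasp [0.4382 0.0074 0.1552] tool units [-7.88 -0.43  6.26] tool y yaw 179.9 t 27.2 w 85.4 F 0.0 [-0.2  0.3 -0.5]
```

View pics/c.png

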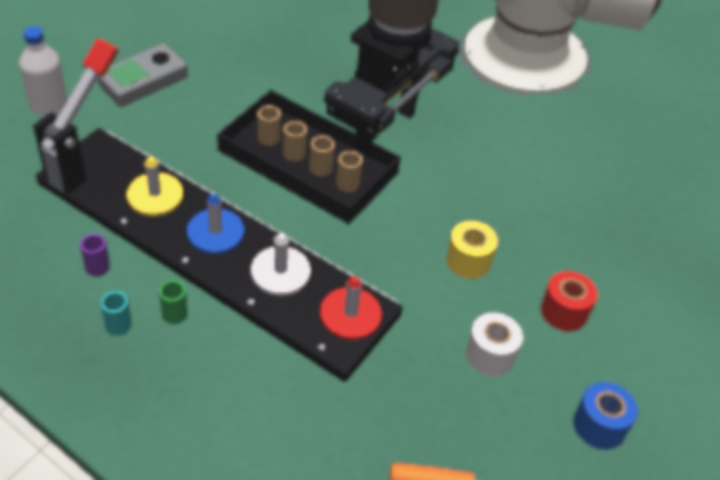

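All four cores stand in the tray (crop 270–350, 125–170), the pins are bare, and the rolls haven't moved. Yellow roll next.

>>> jog_arm([
  [-1,-0.05,0,0],
  [-1,-0.05,0,0],
  [-1,-0.05,0,0],
  [-1,-0.05,0,0],
  [-1,-0.05,0,0],
  [-1,-0.1,0,0],
  [-1,-0.05,1,0],
  [-0.9,-0.05,1,0],
  [0,0,0,0],
])

```text
time_s: 28.2
tcp_pos: [0.447, 0.1666, 0.2765]
ee_rot: [[0.001, -1.0, -0.004], [-1.0, -0.001, -0.003], [0.003, 0.004, -1.0]]
wrist_force: [-0.4, 0.1, 0.5]
gripper_width: 0.989
gripper_force: 0.0
```

>>> jog_arm([
  [0,0,1,0],
  [0,0,1,0],
  [0,0,1,0],
  [0,0,1,0],
  [0,0,0.25,0],
  [0,0,0,0],
])

```text
time_s: 28.8
tcp_pos: [0.4475, 0.1652, 0.1937]
ee_rot: [[-0.001, -1.0, -0.001], [-1.0, 0.001, -0.001], [0.001, 0.001, -1.0]]
wrist_force: [-0.2, -0.3, -0.0]
gripper_width: 0.987
gripper_force: 0.0
```

>>> jog_arm([
  [0,0,0,0],
  [0,0,0,0],
  [0,0,0,0],
  [0,0,0,0],
  [0,0,0,0],
  [0,0,0,0],
], grip=45)

```text
time_s: 29.4
tcp_pos: [0.4472, 0.1654, 0.1943]
ee_rot: [[-0.001, -1.0, -0.0], [-1.0, 0.001, -0.0], [0.0, 0.0, -1.0]]
wrist_force: [-3.1, -0.3, 5.2]
gripper_width: 0.685
gripper_force: 30.4
```

```bash
python3 -c "
from h import *
go(.646,-.225,.15)
roll('yellow',cams=('scene',))
im=eyes.capture('scene'); cv2.imwrite('pics/d.png',cv2.resize(im[180:320,340:520],(720,560)))"
```

```text
grasp [0.4472 0.1654 0.0308] tool units [19.51 -9.95 -5.96] tool y yaw 180.0 t 29.4 w 59.6 F 30.4 [-3.1 -0.3  5.2]
yellow scene [ 0.4406 -0.1437] area ratio 0.41 conf 0.69
```

View pics/d.png

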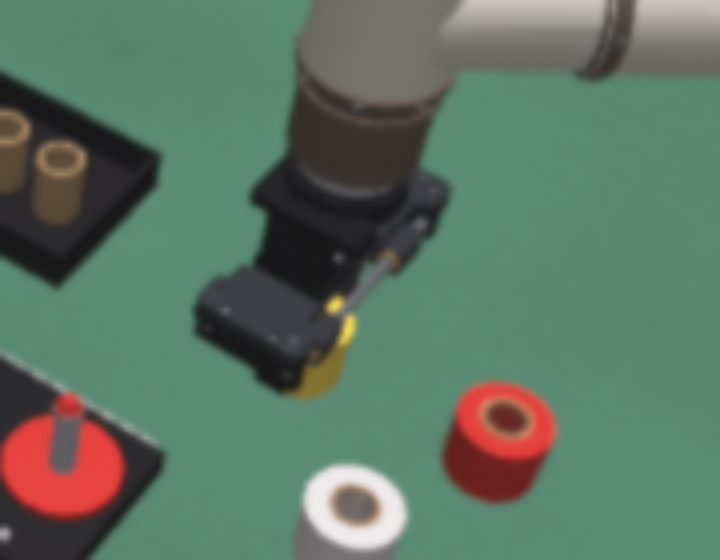

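>>> jog_arm([
  [0,0,-0.5,0],
  [0,0,-1,0],
  [0,0,-1,0],
  [0,0,-1,0],
  [0,0,-1,0],
  [0,0,-1,0],
  [0.5,-0.5,-0.7,0],
])

```text
time_s: 30.25
tcp_pos: [0.457, 0.1557, 0.3195]
ee_rot: [[0.001, -1.0, 0.002], [-1.0, -0.001, 0.001], [-0.001, -0.002, -1.0]]
wrist_force: [-0.1, -0.4, -1.5]
gripper_width: 0.69
gripper_force: 30.4
```

>>> jog_arm([
  [1,-0.5,0,0],
  [1,-0.5,0,0],
  [1,-0.5,0,0],
  [1,-0.5,0,0],
  [1,-0.5,0,0],
  [1,-0.5,0,0],
  [1,-0.5,0,0],
  [1,-0.5,0,0],
  [1,-0.5,0,0],
  [1,-0.5,0,0],
])

```text
time_s: 31.25
tcp_pos: [0.5573, -0.0456, 0.3179]
ee_rot: [[-0.001, -1.0, -0.0], [-1.0, 0.001, 0.0], [-0.0, 0.0, -1.0]]
wrist_force: [0.8, -0.4, -1.7]
gripper_width: 0.692
gripper_force: 30.4
```

>>> jog_arm([
  [1,-0.5,0,0],
  [1,-0.5,0,0],
  [1,-0.5,0,0],
  [1,-0.5,0,0],
  [1,-0.5,0,0],
  [1,-0.5,0,0],
  [1,-0.5,0,0],
  [1,-0.5,0,0],
  [1,-0.4,0,0],
  [0,0,0,0],
])

```text
time_s: 32.25
tcp_pos: [0.6453, -0.227, 0.3171]
ee_rot: [[-0.004, -1.0, -0.0], [-1.0, 0.004, -0.0], [0.0, 0.0, -1.0]]
wrist_force: [-0.7, 1.3, -0.9]
gripper_width: 0.687
gripper_force: 30.4
```

```bash
python3 -c "
from h import *
go(.646,-.225,.0608)
for c in ('top','scene'):
    eyes.capture(c)
    for d in eyes.spot_in(c,'roll_yellow')[:2]: print(c,np.round(d['centre'],3),d['conf'])
im=eyes.capture('scene'); cv2.imwrite('pics/e.png',cv2.resize(im[150:300,190:380],(760,600)))"
```

```text
grasp [ 0.6453 -0.2271  0.1536] tool units [-0.1  -0.04  4.64] tool y yaw 179.8 t 32.2 w 59.8 F 30.4 [-0.7  1.3 -0.9]
top [ 0.46  -0.422  0.031] 0.59
scene [ 0.649 -0.207  0.162] 0.77
```

View pics/e.png

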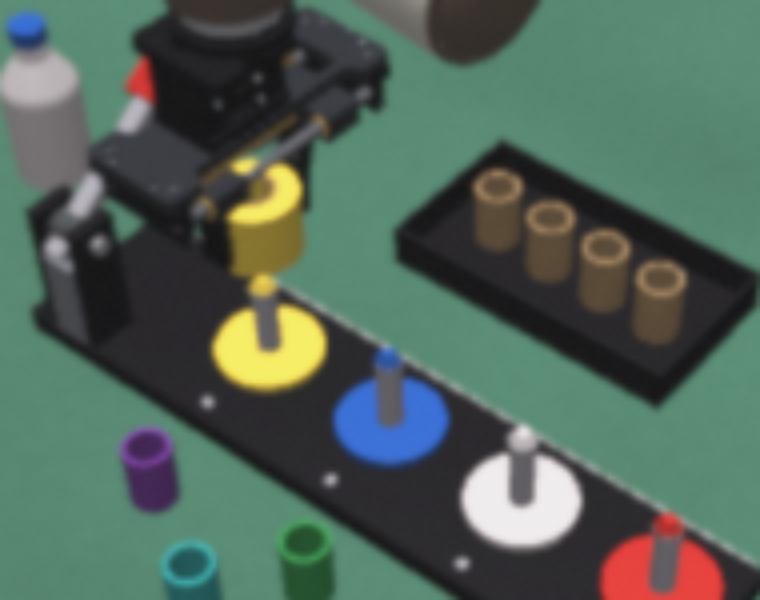

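The yellow roll hangs above its spindle and looks aligned (roll 265,215; pin 265,310 in the crop). I'll lower it and watch the forces.

>>> jog_arm([
  [-0.1,-0.05,0.5,0],
  [0,0,0.5,0],
  [0,0,0.5,0],
  [0,0,0.5,0],
  [0,0,0.3,0],
  [0,0,0,0],
])

```text
time_s: 33.1
tcp_pos: [0.6457, -0.2227, 0.27]
ee_rot: [[-0.001, -1.0, -0.003], [-1.0, 0.001, 0.001], [-0.001, 0.003, -1.0]]
wrist_force: [0.8, 0.8, -0.9]
gripper_width: 0.688
gripper_force: 30.4
```

```bash
python3 -c "
from h import *
go(.646,-.225,.0608)
im=eyes.capture('scene'); print(sense()['moment'])"
```

```text
grasp [ 0.6452 -0.2226  0.1065] tool units [ 0.12 -0.05  2.29] tool y yaw 179.9 t 33.1 w 59.8 F 30.4 [ 0.8  0.8 -0.9]
[ 0.08000655 -0.08405129  0.05540762]
```

>>> jog_arm([
  [0.1,-0.05,0.5,0],
  [0,0,0.5,0],
  [0,0,0.5,0],
  [0,0,0.5,0],
  [0,0,0.25,0],
  [0,0,0,0],
  [0,0,0,0],
])

```text
time_s: 33.85
tcp_pos: [0.6472, -0.2248, 0.2268]
ee_rot: [[-0.001, -1.0, 0.0], [-1.0, 0.001, -0.0], [0.0, -0.0, -1.0]]
wrist_force: [0.4, 0.4, -0.9]
gripper_width: 0.69
gripper_force: 30.4
```

```bash
python3 -c "
from h import *
go(.646,-.225,.0608)"
```

```text
grasp [ 0.6472 -0.2248  0.0633] tool units [0.01 0.06 0.13] tool y yaw 180.0 t 33.9 w 60.0 F 30.4 [ 0.4  0.4 -0.9]
```

>>> jog_arm([
  [0,0,0.15,0],
  [0,0,0,0],
])

```text
time_s: 34.05
tcp_pos: [0.6474, -0.2248, 0.2245]
ee_rot: [[-0.001, -1.0, 0.002], [-1.0, 0.001, -0.0], [0.0, -0.002, -1.0]]
wrist_force: [0.2, -0.2, -0.2]
gripper_width: 0.693
gripper_force: 30.4
```

>>> jog_arm([
  [0,0,0,0],
  [0,0,0,0],
  [0,0,0,0],
  [0,0,0,0],
  [0,0,-0.6,0],
  [0,0,-1,0],
  [0,0,-1,0],
  [0,0,-1,0],
  [0,0,-1,0],
], grip=86)

```text
time_s: 34.95
tcp_pos: [0.647, -0.2248, 0.3177]
ee_rot: [[-0.001, -1.0, 0.001], [-1.0, 0.001, -0.0], [0.0, -0.001, -1.0]]
wrist_force: [0.8, -0.1, -0.7]
gripper_width: 0.985
gripper_force: 0.0
```

>>> jog_arm([
  [-1,0.4,0,0],
  [-1,0.4,0,0],
  [-1,0.4,0,0],
  [-1,0.4,0,0],
  [-1,0.4,0,0],
  [-1,0.4,0,0],
  [-1,0.4,0,0],
  [-1,0.4,0,0],
  [-1,0.4,0,0],
  [-1,0.4,0,0],
])

```text
time_s: 35.95
tcp_pos: [0.5669, -0.0239, 0.3169]
ee_rot: [[-0.001, -1.0, 0.002], [-1.0, 0.001, 0.0], [-0.0, -0.002, -1.0]]
wrist_force: [0.2, 0.8, -0.0]
gripper_width: 0.992
gripper_force: 0.0
```

```bash
python3 -c "
from h import *
roll('yellow',z=.03,cams=('top','scene'))
for c in ('red','white','blue'): roll(c)
go(.44,.3025,.03)"
```

```text
yellow top [ 0.6456 -0.2246] area ratio 0.89 conf 0.67
yellow scene [ 0.6504 -0.2244] area ratio 0.90 conf 0.87
red top [0.4386 0.3062] area ratio 0.90 conf 0.64
red scene [0.4413 0.3022] area ratio 0.94 conf 0.70
white top [0.4388 0.3039] area ratio 0.85 conf 0.16
white scene [0.5592 0.2636] area ratio 0.92 conf 0.96
blue top [0.5592 0.4101] area ratio 0.95 conf 0.67
blue scene [0.5615 0.4101] area ratio 0.96 conf 0.78
grasp [ 0.5672 -0.0248  0.1522] tool units [-16.36   6.38   6.11] tool y yaw 179.9 t 36.8 w 86.3 F 0.0 [-0.3  0.1 -0.4]
```

>>> jog_arm([
  [-1,0.4,0,0],
  [-1,0.4,0,0],
  [-1,0.4,0,0],
  [-1,0.4,0,0],
  [-1,0.4,0,0],
  [-1,0.4,0,0],
  [-1,0.4,0,0],
  [-1,0.4,0,0],
  [-1,0.4,0,0],
  [-1,0.4,0,0],
])

```text
time_s: 37.75
tcp_pos: [0.487, 0.1762, 0.3158]
ee_rot: [[-0.001, -1.0, 0.0], [-1.0, 0.001, 0.0], [-0.0, -0.0, -1.0]]
wrist_force: [1.4, 0.5, -0.0]
gripper_width: 0.99
gripper_force: 0.0
```

>>> jog_arm([
  [-1,0.4,0,0],
  [-1,0.4,0,0],
  [-1,0.4,0,0],
  [-1,0.4,0,0],
  [-1,0.4,0,0],
  [-1,0.4,0,0],
  [-0.4,0,1,0],
  [0,0,1,0],
  [0,0,0,0],
])

```text
time_s: 38.65
tcp_pos: [0.4387, 0.3031, 0.2733]
ee_rot: [[-0.001, -1.0, -0.004], [-1.0, 0.001, -0.004], [0.004, 0.004, -1.0]]
wrist_force: [-0.8, -1.1, 0.3]
gripper_width: 0.991
gripper_force: 0.0
```

```bash
python3 -c "
from h import *
go(.44,.303,.03)"
```

```text
grasp [0.438  0.3024 0.1098] tool units [-0.05 -0.12  3.99] tool y yaw 179.9 t 38.6 w 86.2 F 0.0 [-0.8 -1.1  0.3]
```

>>> jog_arm([
  [-0.02,-0.1,1,0],
  [0,0,1,0],
  [0,0,1,0],
  [0,0,1,0],
  [0,0,0.05,0],
  [0,0,0,0],
])

```text
time_s: 39.25
tcp_pos: [0.4419, 0.304, 0.1954]
ee_rot: [[-0.001, -1.0, 0.001], [-1.0, 0.001, 0.0], [-0.0, -0.001, -1.0]]
wrist_force: [-0.3, -0.4, 0.3]
gripper_width: 0.987
gripper_force: 0.0
```

>>> jog_arm([
  [0,0,0,0],
  [0,0,0,0],
  [0,0,0,0],
  [0,0,0,0],
  [0,0,0,0],
], grip=45)

```text
time_s: 39.75
tcp_pos: [0.4412, 0.3038, 0.1952]
ee_rot: [[-0.001, -1.0, -0.001], [-1.0, 0.001, -0.0], [0.0, 0.001, -1.0]]
wrist_force: [-2.4, -1.2, 4.4]
gripper_width: 0.676
gripper_force: 30.0
```

>>> jog_arm([
  [0,0,-0.5,0],
  [0,0,-1,0],
  [0,0,-1,0],
  [0,0,-1,0],
  [0,0,-1,0],
  [0,0,-1,0],
  [0,0,-0.7,0],
  [0,0,0,0],
])

```text
time_s: 40.55
tcp_pos: [0.4419, 0.3042, 0.3212]
ee_rot: [[-0.001, -1.0, 0.004], [-1.0, 0.001, 0.004], [-0.004, -0.004, -1.0]]
wrist_force: [-0.3, -0.5, -1.0]
gripper_width: 0.675
gripper_force: 30.0
```

```bash
python3 -c "
from h import *
go(.6335,.105,.155)"
```

```text
grasp [0.4425 0.3048 0.1577] tool units [ 9.98 -9.55  0.13] tool y yaw 180.0 t 40.5 w 58.7 F 30.0 [-0.3 -0.5 -1. ]
```

>>> jog_arm([
  [1,-0.95,0,0],
  [1,-0.95,0,0],
  [1,-0.95,0,0],
  [1,-0.95,0,0],
  [1,-0.95,0,0],
  [1,-0.95,0,0],
  [1,-0.95,0,0],
  [1,-0.95,0,0],
  [1,-0.95,0,0],
  [0.95,-1,0,0],
])

```text
time_s: 41.55
tcp_pos: [0.6327, 0.1036, 0.3173]
ee_rot: [[-0.001, -1.0, -0.002], [-1.0, 0.001, -0.001], [0.001, 0.002, -1.0]]
wrist_force: [0.5, 0.2, -2.7]
gripper_width: 0.675
gripper_force: 30.0
```

>>> jog_arm([
  [0,0,1,0],
  [0,0,0.2,0],
  [0,0,0,0],
  [0,0,0,0],
])

```text
time_s: 41.95
tcp_pos: [0.6322, 0.1051, 0.2949]
ee_rot: [[-0.0, -1.0, -0.0], [-1.0, 0.0, -0.0], [0.0, 0.0, -1.0]]
wrist_force: [-0.4, -0.5, -1.4]
gripper_width: 0.676
gripper_force: 30.0
```

```bash
python3 -c "
from h import *
go(.6335,.105,.0615)"
```

```text
grasp [0.6322 0.1051 0.1314] tool units [ 0.   -0.07  3.49] tool y yaw 180.0 t 42.0 w 58.8 F 30.0 [-0.4 -0.5 -1.4]
```

>>> jog_arm([
  [0,-0.05,0.4,0],
  [0,0,0.4,0],
  [0,0,0.4,0],
  [0,0,0,0],
])

```text
time_s: 42.35
tcp_pos: [0.6327, 0.1046, 0.2689]
ee_rot: [[-0.001, -1.0, -0.003], [-1.0, 0.001, -0.001], [0.001, 0.003, -1.0]]
wrist_force: [-0.2, 0.1, -2.6]
gripper_width: 0.676
gripper_force: 30.0
```

>>> jog_arm([
  [0,0,0.5,0],
  [0,0,0.5,0],
  [0,0,0.5,0],
  [0,0,0.5,0],
  [0,0,0.15,0],
  [0,0,0,0],
])

```text
time_s: 42.95
tcp_pos: [0.6332, 0.1046, 0.2268]
ee_rot: [[-0.001, -1.0, -0.002], [-1.0, 0.001, -0.001], [0.001, 0.002, -1.0]]
wrist_force: [0.3, -0.2, -2.0]
gripper_width: 0.68
gripper_force: 30.0
```

```bash
python3 -c "
from h import *
go(.6335,.105,.0615)"
```

```text
grasp [0.633  0.1045 0.0633] tool units [-0.03 -0.03  0.09] tool y yaw 179.9 t 43.0 w 59.1 F 30.0 [ 0.3 -0.2 -2. ]
```

>>> jog_arm([
  [0,0,0.1,0],
  [0,0,0,0],
])

```text
time_s: 43.15
tcp_pos: [0.6334, 0.1047, 0.226]
ee_rot: [[-0.001, -1.0, 0.001], [-1.0, 0.001, 0.0], [-0.0, -0.001, -1.0]]
wrist_force: [0.2, 0.3, -1.0]
gripper_width: 0.679
gripper_force: 30.0
```

>>> jog_arm([
  [0,0,0,0],
  [0,0,0,0],
  [0,0,0,0],
  [0,0,0,0],
  [0,0,-0.6,0],
  [0,0,-1,0],
  [0,0,-1,0],
  [0,0,-1,0],
  [0,0,-1,0],
  [0,0,0,0],
], grip=86)

```text
time_s: 44.15
tcp_pos: [0.6342, 0.1049, 0.3225]
ee_rot: [[-0.0, -1.0, 0.008], [-1.0, 0.0, 0.002], [-0.002, -0.008, -1.0]]
wrist_force: [0.5, 0.5, -0.0]
gripper_width: 0.988
gripper_force: 0.0
```

```bash
python3 -c "
from h import *
roll('red',z=.03)
for c in ('white','blue'): roll(c)
go(.5575,.2645,.03)"
```

```text
red top [0.6306 0.084 ] area ratio 0.20 conf 0.48
red scene [0.636  0.1049] area ratio 0.97 conf 0.72
white top [0.5564 0.2654] area ratio 0.93 conf 0.60
white scene [0.5595 0.2628] area ratio 0.93 conf 0.76
blue scene [0.5621 0.4094] area ratio 0.83 conf 0.58
grasp [0.6333 0.1047 0.1539] tool units [-7.99  3.79  6.19] tool y yaw 179.9 t 44.8 w 86.1 F 0.0 [-0.2 -0.2  0.4]
```

Red seated. Now the white roll.

>>> jog_arm([
  [-1,0.45,0,0],
  [-1,0.5,0,0],
  [-1,0.45,0,0],
  [-1,0.5,0,0],
  [-1,0.45,0,0],
  [-1,0.5,0,0],
  [-1,0.45,0,0],
  [-1,0.5,0,0],
  [0,0,1,0],
  [0,0,1,0],
])

```text
time_s: 45.75
tcp_pos: [0.5572, 0.2658, 0.2781]
ee_rot: [[0.001, -1.0, 0.002], [-1.0, -0.001, 0.001], [-0.001, -0.002, -1.0]]
wrist_force: [0.5, -0.5, -1.2]
gripper_width: 0.986
gripper_force: 0.0
```

>>> jog_arm([
  [0,0,1,0],
  [0,0,1,0],
  [0,0,1,0],
  [0,0,1,0],
  [0,0,0.1,0],
  [0,0,0,0],
  [0,0,0,0],
])

```text
time_s: 46.45
tcp_pos: [0.5579, 0.2651, 0.1969]
ee_rot: [[-0.001, -1.0, 0.002], [-1.0, 0.001, 0.001], [-0.001, -0.002, -1.0]]
wrist_force: [0.5, -0.1, 0.7]
gripper_width: 0.988
gripper_force: 0.0
```

>>> jog_arm([
  [0,0,0,0],
  [0,0,0,0],
  [0,0,0,0],
  [0,0,0,0],
  [0,0,0,0],
], grip=45)

```text
time_s: 46.95
tcp_pos: [0.5575, 0.2648, 0.1961]
ee_rot: [[-0.001, -1.0, 0.0], [-1.0, 0.001, 0.0], [-0.0, -0.0, -1.0]]
wrist_force: [-0.8, 0.0, 1.3]
gripper_width: 0.678
gripper_force: 30.0
```

```bash
python3 -c "
from h import *
go(.638,-.005,.155)"
```

```text
grasp [0.5575 0.2648 0.0326] tool units [13.49 -4.04 -6.12] tool y yaw 179.9 t 47.0 w 59.0 F 30.0 [-0.8  0.   1.3]
```

>>> jog_arm([
  [0,0,-0.5,0],
  [0,0,-1,0],
  [0,0,-1,0],
  [0,0,-1,0],
  [0,0,-1,0],
  [0,0,-1,0],
  [0.5,0,-0.7,0],
])

```text
time_s: 47.65
tcp_pos: [0.5576, 0.2552, 0.3217]
ee_rot: [[0.0, -1.0, 0.002], [-1.0, -0.0, 0.001], [-0.001, -0.002, -1.0]]
wrist_force: [0.2, -0.8, -1.0]
gripper_width: 0.684
gripper_force: 30.0
```

>>> jog_arm([
  [1,-0.3,0,0],
  [1,-0.3,0,0],
  [1,-0.3,0,0],
  [1,-0.3,0,0],
  [1,-0.3,0,0],
  [1,-0.3,0,0],
  [1,-0.3,0,0],
  [1,-0.3,0,0],
  [1,-0.3,0,0],
  [1,-0.3,0,0],
])

```text
time_s: 48.65
tcp_pos: [0.617, 0.0531, 0.3197]
ee_rot: [[-0.001, -1.0, -0.001], [-1.0, 0.001, -0.0], [0.0, 0.001, -1.0]]
wrist_force: [-0.5, -0.2, -1.3]
gripper_width: 0.682
gripper_force: 30.0
```

>>> jog_arm([
  [1,-0.35,0,0],
  [1,-0.35,0,0],
  [1,-0.35,0,0],
  [0,0,1,0],
  [0,0,0.2,0],
  [0,0,0,0],
  [0,0,0,0],
])

```text
time_s: 49.35
tcp_pos: [0.6382, -0.0052, 0.2963]
ee_rot: [[-0.0, -1.0, 0.0], [-1.0, 0.0, -0.0], [0.0, -0.0, -1.0]]
wrist_force: [0.1, 0.8, -1.2]
gripper_width: 0.684
gripper_force: 30.0
```

```bash
python3 -c "
from h import *
go(.638,-.005,.0626)"
```

```text
grasp [ 0.6383 -0.0052  0.1328] tool units [-0.01  0.02  3.51] tool y yaw 180.0 t 49.4 w 59.5 F 30.0 [ 0.1  0.8 -1.2]
```

>>> jog_arm([
  [0,0,0.4,0],
  [0,0,0.4,0],
  [0,0,0.4,0],
  [0,0,0,0],
])

```text
time_s: 49.75
tcp_pos: [0.6376, -0.0052, 0.2699]
ee_rot: [[-0.001, -1.0, -0.004], [-1.0, 0.001, -0.0], [0.0, 0.004, -1.0]]
wrist_force: [0.1, -0.1, -1.1]
gripper_width: 0.68
gripper_force: 30.0
```

>>> jog_arm([
  [0,0,0.5,0],
  [0,0,0.5,0],
  [0,0,0.5,0],
  [0,0,0.5,0],
  [0,0,0.25,0],
  [0,0,0,0],
])

```text
time_s: 50.35
tcp_pos: [0.6382, -0.0053, 0.2265]
ee_rot: [[-0.001, -1.0, -0.0], [-1.0, 0.001, -0.0], [0.0, 0.0, -1.0]]
wrist_force: [-0.1, 0.6, -1.1]
gripper_width: 0.678
gripper_force: 30.0
```

```bash
python3 -c "
from h import *
go(.638,-.005,.0626)"
```

```text
grasp [ 0.6382 -0.0053  0.063 ] tool units [-0.02  0.01  0.02] tool y yaw 180.0 t 50.4 w 59.0 F 30.0 [-0.1  0.6 -1.1]
```

>>> jog_arm([
  [0,0,0,0],
  [0,0,0,0],
  [0,0,0,0],
  [0,0,0,0],
  [0,0,-0.6,0],
  [0,0,-1,0],
  [0,0,-1,0],
  [0,0,-1,0],
  [0,0,-1,0],
  [0,0,0,0],
], grip=86)

```text
time_s: 51.35
tcp_pos: [0.6391, -0.0053, 0.3234]
ee_rot: [[-0.0, -1.0, 0.008], [-1.0, 0.0, 0.001], [-0.001, -0.008, -1.0]]
wrist_force: [-0.1, -0.1, 0.0]
gripper_width: 0.991
gripper_force: 0.0
```

>>> jog_arm([
  [-1,0.2,0,0],
  [-1,0.2,0,0],
  [-1,0.2,0,0],
  [-1,0.2,0,0],
  [-1,0.2,0,0],
  [-1,0.2,0,0],
  [-1,0.2,0,0],
  [-1,0.2,0,0],
  [-1,0.2,0,0],
  [-1,0.2,0,0],
])

```text
time_s: 52.35
tcp_pos: [0.598, 0.1954, 0.3185]
ee_rot: [[-0.001, -1.0, -0.001], [-1.0, 0.001, -0.0], [0.0, 0.001, -1.0]]
wrist_force: [0.1, -0.0, -0.2]
gripper_width: 0.99
gripper_force: 0.0
```

```bash
python3 -c "
from h import *
roll('white',z=.03)
roll('blue')
go(.5605,.41,.03)"
```

```text
white top [ 0.4359 -0.1897] area ratio 0.24 conf 0.29
white scene [ 0.6396 -0.0062] area ratio 0.93 conf 0.77
blue top [0.5456 0.3927] area ratio 0.22 conf 0.59
blue scene [0.562  0.4103] area ratio 0.82 conf 0.74
grasp [0.5985 0.1938 0.1552] tool units [-10.81   1.92   6.26] tool y yaw 179.9 t 52.8 w 85.6 F 0.0 [0.3 0.  0. ]
```

>>> jog_arm([
  [-1,0.2,0,0],
  [-1,0.2,0,0],
  [-1,0.2,0,0],
  [-1,0.2,0,0],
  [-1,0.2,0,0],
  [-1,0.2,0,0],
  [-1,0.2,0,0],
  [-1,0.2,0,0],
  [-1,0.2,0,0],
  [-1,0.1,0,0],
])

```text
time_s: 53.75
tcp_pos: [0.5601, 0.3965, 0.3187]
ee_rot: [[-0.001, -1.0, -0.0], [-1.0, 0.001, -0.0], [0.0, 0.0, -1.0]]
wrist_force: [-0.8, 0.6, 0.2]
gripper_width: 0.989
gripper_force: 0.0
```

>>> jog_arm([
  [-0.8,0,0.4,0],
  [0,0,1,0],
  [0,0,1,0],
  [0,0,1,0],
  [0,0,0,0],
  [0,0,0,0],
])

```text
time_s: 54.35
tcp_pos: [0.5609, 0.4111, 0.2503]
ee_rot: [[-0.001, -1.0, -0.0], [-1.0, 0.001, -0.001], [0.001, 0.0, -1.0]]
wrist_force: [-0.7, -0.5, 0.3]
gripper_width: 0.991
gripper_force: 0.0
```

```bash
python3 -c "
from h import *
go(.5605,.41,.032)
im=eyes.capture('scene'); cv2.imwrite('pics/f.png',cv2.resize(im[230:390,380:580],(700,560)))"
```

```text
grasp [0.5608 0.411  0.0868] tool units [0.05 0.02 2.74] tool y yaw 180.0 t 54.4 w 86.2 F 0.0 [-0.7 -0.5  0.3]
```

View pics/f.png

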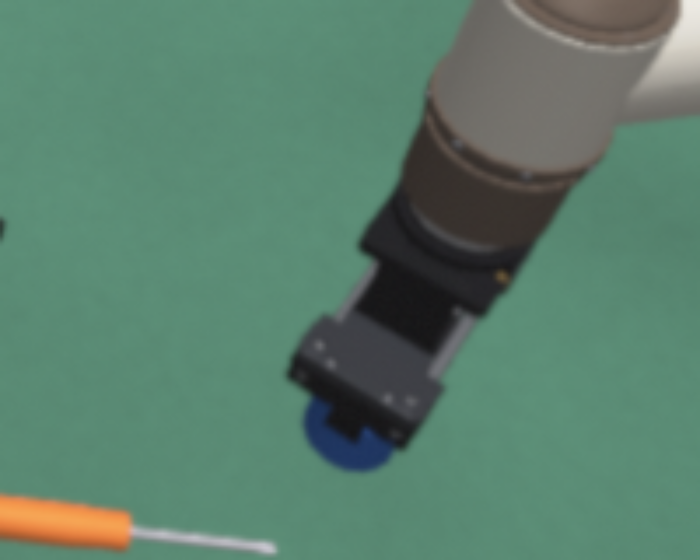

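The blue roll is under the open fingers (345,435 in the crop), with the screwdriver well clear. Grasp it.

>>> jog_arm([
  [0,0,1,0],
  [0,0,1,0],
  [0,0,0.7,0],
  [0,0,0,0],
  [0,0,0,0],
])

```text
time_s: 54.9
tcp_pos: [0.561, 0.4111, 0.1976]
ee_rot: [[-0.001, -1.0, 0.001], [-1.0, 0.001, 0.001], [-0.001, -0.001, -1.0]]
wrist_force: [-0.2, 0.4, 0.0]
gripper_width: 0.986
gripper_force: 0.0
```

>>> jog_arm([
  [0,0,0,0],
  [0,0,0,0],
  [0,0,0,0],
  [0,0,0,0],
  [0,0,0,0],
], grip=45)

```text
time_s: 55.4
tcp_pos: [0.5606, 0.4108, 0.1972]
ee_rot: [[-0.001, -1.0, 0.0], [-1.0, 0.001, 0.0], [-0.0, -0.0, -1.0]]
wrist_force: [0.0, -0.2, 2.0]
gripper_width: 0.684
gripper_force: 30.0
```

```bash
python3 -c "
from h import *
go(.642,-.115,.155)"
```

```text
grasp [0.5606 0.4108 0.0337] tool units [26.29 -4.09 -6.07] tool y yaw 180.0 t 55.4 w 59.5 F 30.0 [ 0.  -0.2  2. ]
```

>>> jog_arm([
  [0,0,-0.5,0],
  [0,0,-1,0],
  [0,0,-1,0],
  [0,0,-1,0],
  [0,0,-1,0],
  [0,0,-1,0],
  [0.5,0,-0.7,0],
])

```text
time_s: 56.1
tcp_pos: [0.5606, 0.4013, 0.3226]
ee_rot: [[0.0, -1.0, 0.002], [-1.0, -0.0, 0.002], [-0.002, -0.002, -1.0]]
wrist_force: [0.2, -0.4, -0.2]
gripper_width: 0.681
gripper_force: 30.0
```

>>> jog_arm([
  [1,-0.15,0,0],
  [1,-0.15,0,0],
  [1,-0.15,0,0],
  [1,-0.15,0,0],
  [1,-0.15,0,0],
  [1,-0.15,0,0],
  [1,-0.15,0,0],
  [1,-0.15,0,0],
  [1,-0.15,0,0],
  [1,-0.15,0,0],
])

```text
time_s: 57.1
tcp_pos: [0.5906, 0.1991, 0.3208]
ee_rot: [[-0.001, -1.0, 0.0], [-1.0, 0.001, 0.0], [-0.0, -0.0, -1.0]]
wrist_force: [1.1, 0.7, -1.6]
gripper_width: 0.684
gripper_force: 30.0
```

>>> jog_arm([
  [1,-0.15,0,0],
  [1,-0.15,0,0],
  [1,-0.15,0,0],
  [1,-0.15,0,0],
  [1,-0.15,0,0],
  [1,-0.15,0,0],
  [1,-0.15,0,0],
  [1,-0.15,0,0],
  [1,-0.15,0,0],
  [1,-0.15,0,0],
])

```text
time_s: 58.1
tcp_pos: [0.6202, -0.0009, 0.3208]
ee_rot: [[-0.001, -1.0, 0.0], [-1.0, 0.001, 0.0], [-0.0, -0.0, -1.0]]
wrist_force: [0.5, 0.2, -1.6]
gripper_width: 0.678
gripper_force: 30.0
```

>>> jog_arm([
  [1,-0.2,0,0],
  [1,-0.2,0,0],
  [1,-0.2,0,0],
  [1,-0.2,0,0],
  [1,-0.2,0,0],
  [0.75,-0.1,0.5,0],
  [0,0,0.5,0],
  [0,0,0,0],
  [0,0,0,0],
])

```text
time_s: 59.0
tcp_pos: [0.6419, -0.114, 0.3]
ee_rot: [[-0.0, -1.0, -0.001], [-1.0, 0.0, -0.0], [0.0, 0.001, -1.0]]
wrist_force: [0.4, 0.1, -1.4]
gripper_width: 0.686
gripper_force: 30.0
```

```bash
python3 -c "
from h import *
go(.642,-.115,.0637)
im=eyes.capture('scene'); cv2.imwrite('pics/g.png',cv2.resize(im[150:330,190:410],(720,589)))"
```

```text
grasp [ 0.6417 -0.114   0.1365] tool units [ 0.05 -0.02  3.64] tool y yaw 180.0 t 59.0 w 59.7 F 30.0 [ 0.4  0.1 -1.4]
```

View pics/g.png

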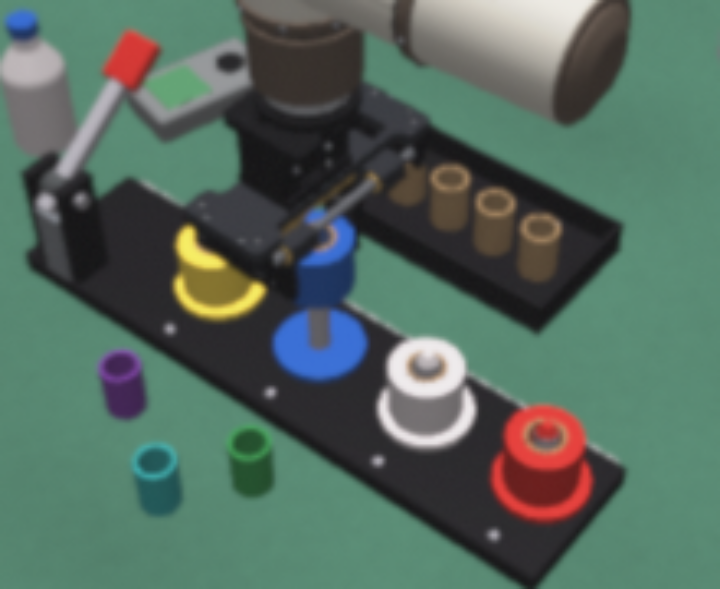

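Red, white and yellow are seated, and the blue roll hangs over its pin (320,270 in the crop). Lower it.

>>> jog_arm([
  [0.05,0,0.4,0],
  [0,0,0.4,0],
  [0,0,0.5,0],
  [0,0,0,0],
])

```text
time_s: 59.45
tcp_pos: [0.6414, -0.1151, 0.2723]
ee_rot: [[-0.001, -1.0, -0.004], [-1.0, 0.001, 0.0], [-0.0, 0.004, -1.0]]
wrist_force: [-0.9, 0.3, -1.7]
gripper_width: 0.684
gripper_force: 30.0
```

>>> jog_arm([
  [0,0,0.5,0],
  [0,0,0.5,0],
  [0,0,0.5,0],
  [0,0,0.5,0],
  [0,0,0.3,0],
  [0,0,0,0],
  [0,0,0,0],
])

```text
time_s: 60.15
tcp_pos: [0.6422, -0.1153, 0.2287]
ee_rot: [[-0.001, -1.0, 0.0], [-1.0, 0.001, -0.0], [0.0, -0.0, -1.0]]
wrist_force: [-0.7, -0.0, -1.0]
gripper_width: 0.684
gripper_force: 30.0
```

```bash
python3 -c "
from h import *
go(.642,-.115,.0637)"
```

```text
grasp [ 0.6423 -0.1153  0.0652] tool units [-0.02  0.01  0.08] tool y yaw 179.9 t 60.1 w 59.5 F 30.0 [-0.7 -0.  -1. ]
```

>>> jog_arm([
  [0,0,0.05,0],
  [0,0,0,0],
  [0,0,0,0],
  [0,0,0,0],
  [0,0,0,0],
  [0,0,-0.6,0],
  [0,0,-1,0],
  [0,0,-1,0],
  [0,0,-1,0],
  [0,0,-1,0],
], grip=86)

```text
time_s: 61.15
tcp_pos: [0.6421, -0.1154, 0.3217]
ee_rot: [[-0.001, -1.0, 0.001], [-1.0, 0.001, -0.0], [0.0, -0.001, -1.0]]
wrist_force: [-0.2, 0.7, 0.1]
gripper_width: 0.988
gripper_force: 0.0
```

>>> jog_arm([
  [0,0.5,-1,0],
  [0,1,-1,0],
  [0,1,-1,0],
  [0,1,-1,0],
  [0,1,0,0],
  [0,1,0,0],
  [0,1,0,0],
  [0,1,0,0],
  [0,0,0,0],
], grip=0)

```text
time_s: 62.05
tcp_pos: [0.4899, -0.1153, 0.4012]
ee_rot: [[-0.001, -1.0, 0.001], [-1.0, 0.001, 0.0], [-0.0, -0.001, -1.0]]
wrist_force: [0.0, -0.8, -0.5]
gripper_width: 0.256
gripper_force: 0.0
```

```bash
cat > lever.py <<'E'
from h import *
px={}
for c,p in (("top",(433,236)),("scene",(230,168))):
    im=eyes.capture(c); cv2.imwrite(f"pics/L{c}.png",im); hsv=cv2.cvtColor(im,cv2.COLOR_BGR2HSV)
    m=cv2.inRange(hsv,(0,130,60),(8,255,255))|cv2.inRange(hsv,(172,130,60),(180,255,255))
    w=np.zeros_like(m); cv2.circle(w,p,32,255,-1); m&=w; px[c],a=cen(blob(m)); print(c,px[c].round(1),a,blob(m).min(0),blob(m).max(0))
s=least_squares(lambda X:np.r_[proj("top",X[None])[0]-px["top"],proj("scene",X[None])[0]-px["scene"]],[.62,-.34,.18],x_scale=.1)
print("pad centroid",s.x.round(4),"res",s.fun.round(1))
E
python3 - <<'E'
from lever import *
for c in ("red","white","blue","yellow"): roll(c,z=.03,cams=("scene",))
go(.60,-.343,.23)
E
```

```text
top [432.3 236.5] 225.5 [424 229] [441 244]
scene [229.6 167.8] 163.0 [222 160] [237 176]
pad centroid [ 0.6082 -0.3477  0.1796] res [ 0.6 -0.5  0.8  0.2]
red scene [0.6351 0.1033] area ratio 0.94 conf 0.80
white scene [ 0.641  -0.0041] area ratio 0.83 conf 0.57
blue scene [ 0.6451 -0.1155] area ratio 0.93 conf 0.78
yellow scene [ 0.6505 -0.225 ] area ratio 0.91 conf 0.94
grasp [ 0.4924 -0.1152  0.236 ] tool units [11.39 -5.39  0.3 ] tool y yaw 179.9 t 62.5 w 0.2 F 0.0 [-0.1 -0.2 -0.6]
```

>>> jog_arm([
  [1,-0.4,0,0],
  [1,-0.4,0,0],
  [1,-0.5,0,0],
  [1,-0.5,0,0],
  [1,-0.5,0,0],
  [1,-0.5,0,0],
  [1,-0.5,0,0],
  [1,-0.5,0,0],
  [1,-0.5,0,0],
  [1,-0.5,0,0],
])

```text
time_s: 63.55
tcp_pos: [0.5885, -0.3162, 0.3992]
ee_rot: [[-0.001, -1.0, -0.001], [-1.0, 0.001, 0.0], [-0.0, 0.001, -1.0]]
wrist_force: [0.8, 0.0, -0.1]
gripper_width: 0.006
gripper_force: 0.0
```

>>> jog_arm([
  [1,-0.5,0.3,0],
  [0.6,-0.35,0.3,0],
  [0,0,0,0],
  [0,0,0,0],
])

```text
time_s: 63.95
tcp_pos: [0.6049, -0.3472, 0.3869]
ee_rot: [[-0.001, -1.0, -0.002], [-1.0, 0.001, 0.001], [-0.001, 0.002, -1.0]]
wrist_force: [0.3, -0.1, 0.1]
gripper_width: 0.009
gripper_force: 0.0
```

```bash
python3 -c "
from h import *
go(.605,-.347,.140)
im=eyes.capture('scene'); cv2.imwrite('pics/i.png',cv2.resize(im[90:230,170:340],(728,600)))"
```

```text
grasp [ 0.6046 -0.3471  0.2234] tool units [-0.   -0.03  4.17] tool y yaw 179.9 t 64.0 w 0.8 F 0.0 [ 0.3 -0.1  0.1]
```

View pics/i.png

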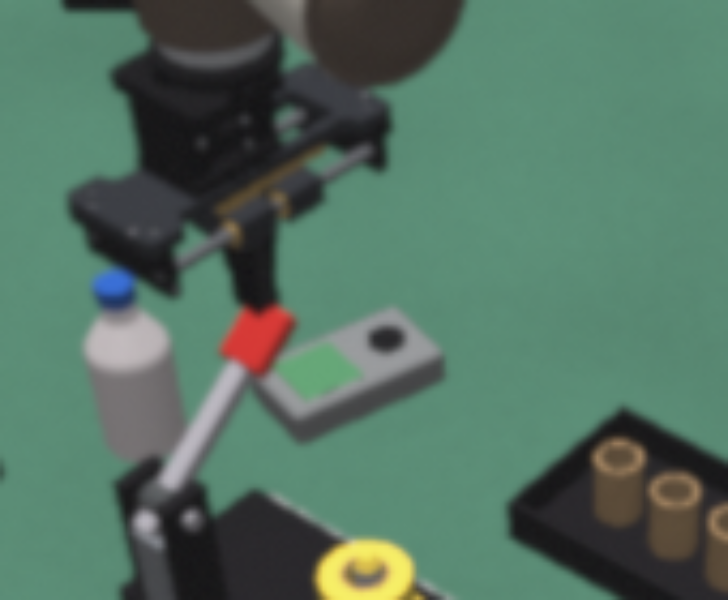

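The closed tips are right above the red pad (258,340 in the crop). Press down along the arc.

>>> jog_arm([
  [0,0,0.4,0],
  [0,0.05,0.4,0],
  [0,0.1,0.4,0],
  [0,0.1,0.4,0],
  [0,0.1,0.4,0],
  [0,0.1,0.3,0],
  [0,0,0,0],
])

```text
time_s: 64.7
tcp_pos: [0.5954, -0.3473, 0.3429]
ee_rot: [[-0.0, -1.0, 0.001], [-1.0, 0.0, -0.002], [0.002, -0.001, -1.0]]
wrist_force: [-1.5, -1.1, 5.0]
gripper_width: 0.006
gripper_force: 2.2
```

>>> jog_arm([
  [0,0.1,0.4,0],
  [0,0.1,0.4,0],
  [0,0.1,0.4,0],
  [0,0.1,0.4,0],
  [0,0.1,0.2,0],
  [0,0,0,0],
  [0,0,0,0],
])

```text
time_s: 65.4
tcp_pos: [0.5859, -0.3471, 0.3053]
ee_rot: [[-0.001, -1.0, -0.001], [-1.0, 0.001, 0.0], [-0.0, 0.001, -1.0]]
wrist_force: [0.8, -0.1, -0.5]
gripper_width: 0.008
gripper_force: 0.0
```

```bash
python3 -c "
from h import *
go(.588,-.347,.138)"
```

```text
grasp [ 0.5858 -0.3471  0.1418] tool units [-0.   -0.11  0.19] tool y yaw 179.9 t 65.4 w 0.7 F 0.0 [ 0.8 -0.1 -0.5]
```

The force has dropped to zero, so it has probably snapped over. Retreat and check.

>>> jog_arm([
  [0,0,-0.5,0],
  [0,0,-1,0],
  [0,0,-1,0],
  [0,0,-1,0],
  [0,0,-1,0],
  [-1,1,-1,0],
  [-1,1,-1,0],
  [-1,1,0,0],
  [-1,1,0,0],
  [-1,1,0,0],
])

```text
time_s: 66.4
tcp_pos: [0.4849, -0.2465, 0.4368]
ee_rot: [[-0.001, -1.0, 0.002], [-1.0, 0.001, -0.0], [0.0, -0.002, -1.0]]
wrist_force: [1.1, 0.1, 0.4]
gripper_width: 0.005
gripper_force: 0.0
```

>>> jog_arm([
  [0,1,0,0],
  [0,1,0,0],
  [0,0,0,0],
  [0,0,0,0],
  [0,0,0,0],
])

```text
time_s: 66.9
tcp_pos: [0.4466, -0.2473, 0.4361]
ee_rot: [[-0.001, -1.0, 0.001], [-1.0, 0.001, -0.0], [0.0, -0.001, -1.0]]
wrist_force: [-0.3, -0.4, 0.1]
gripper_width: 0.004
gripper_force: 0.0
```

```bash
python3 -c "
from lever import *
im=eyes.capture('scene'); cv2.imwrite('pics/j.png',cv2.resize(im[130:350,170:430],(709,600)))
for c in ('red','white','blue','yellow'): roll(c,z=.03)
for n in ('meter','cleaner','driver'): eyes.capture('top'); print(n,[np.round(d['centre'],3) for d in eyes.spot_in('top',n)][:1])"
```

```text
top [427.5 249.7] 238.5 [419 241] [435 259]
scene [238.8 182.6] 144.5 [230 176] [247 189]
pad centroid [ 0.5857 -0.3483  0.1135] res [ 0.2 -0.2  0.3  0.1]
red top [0.6322 0.1047] area ratio 0.95 conf 0.69
red scene [0.6354 0.1048] area ratio 0.93 conf 0.66
white top [ 0.637 -0.006] area ratio 0.93 conf 0.82
white scene [ 0.6408 -0.005 ] area ratio 0.86 conf 0.68
blue top [ 0.6413 -0.1145] area ratio 0.90 conf 0.98
blue scene [ 0.645  -0.1171] area ratio 0.91 conf 0.92
yellow top [ 0.6459 -0.225 ] area ratio 0.93 conf 0.96
yellow scene [ 0.6504 -0.2245] area ratio 0.94 conf 0.78
meter [array([ 0.467, -0.452,  0.028])]
cleaner [array([ 0.591, -0.492,  0.095])]
driver [array([0.743, 0.311, 0.024])]
```

View pics/j.png

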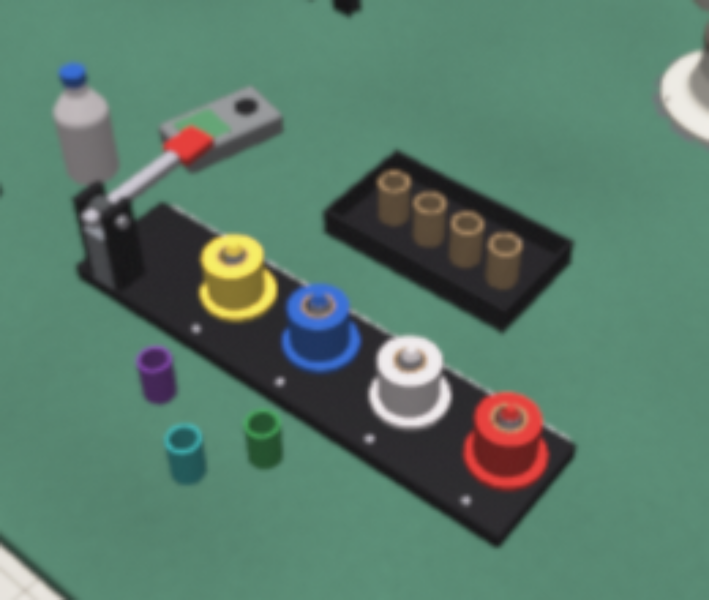

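The lever stays down (pad at 188,145 in the crop), all four rolls are seated on their own colours, four cores are in the tray, and the bystanders haven't been touched.

```bash
python3 -c "
from station import r
print(r.finish_job())"
```

```text
the job is handed in; nothing more can be done
None
```

The job is handed in: all four spent cores are in the black tray, all four fresh rolls are down on the spindles of their own colour, and the lever stays down by itself; I never touched the meter, screwdriver or bottle.

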